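Turn a cover plate over with the lifter

TASK

Take the orange-handled lifter from its leaning rest, slide its blade along the groove under the front edge of the cover plate in the nest, and tip the plate over backwards so that it lies flat on the grey felt with its blue side up. Then hang the lifter back in the slot of its rest, fully home with its collar down on the slotted plate, and let go. The plate has been degreased: do not touch it with the hand, and leave the other things on the bench where they are.

Things in the scene. Friction and masses are not known exactly. Their poses are not given: they have to be found in the camera images.
- lifter_grip (a point): Centre of the lifter's orange handle (tool of 110 g, starts hung home in the rest). Flat sides: 24 mm along x, 18 mm along y (grip across this), 50 mm along z. z runs up the handle away from the blade, x is the way the blade points. Below the handle: round collar 24 mm across (z -30 to -25 mm), square neck 8 x 8 mm (z -44 to -30), round 7 mm shank down to the blade.
- lifter_tip (a point): Middle of the front end of the lifter's blade, same axes as lifter_grip; seen from lifter_grip it lies at x +60, y 0, z -100 mm. The blade is a flat steel strip, level in x and y: 66 mm long, 20 mm wide, 2.5 mm thick.
- rest_seat (a point): Seat in the rest's slotted steel plate, on its upper face, 105 mm above the bench. The plate leans 30 degrees: z is its normal, leaning back to the robot, x runs up the slope, away from the robot, y is level. The lifter hung fully home has these axes: neck in the slot at x 0, y 0 (free by 1.5 mm in x, 1 mm to +y), collar on this face, so lifter_grip is at z +30 mm, blade along +x.
- tool_rest: Fixed rest: wooden foot 110 x 84 x 16 mm, steel upright at y +26 to +31 mm, no higher than the slotted plate it carries. Plate: 55 mm along the slope, 6 mm thick, y -25 to +31 mm. Slot 11 mm wide, runs along y, open at the edge y = -25 mm, closed at y = +5 mm. Origin on the bench below rest_seat; x away from the robot, z up. Between rest and nest stands a clamp jig 221 mm high.
- nest: Fixed plywood nest 167 x 84 mm, origin on the bench, z up, +x is the way the plate is turned over. Front end x = -89, back end x = +78 mm. Pocket: x -69 to -7, y -26.5 to +26.5, floor z = 15, walls up to z = 22 mm; its back wall is bevelled at 45 degrees (x -7 to 0). Lifter groove, open at the front: y -15 to +15, x -89 to -47, floor z = 6 mm; its last 22 mm lie under the plate.
- felt_bed (a point): Middle of the grey felt bed behind the pocket, at nest x +35, y 0, z +22 mm, axes of the nest. Bed: 70 mm along x (from the pocket's back wall on), 67 mm along y, level, with side rails and a back stop 7 mm high. Tipped over the pocket's back wall, the plate falls on it and may overhang the pocket by some millimetres.
- cover_plate: Loose aluminium cover plate 60 x 50 x 6 mm (x, y, z), 50 g; origin at its centre. +z face bare metal, -z face painted blue. It starts in the nest's pocket, bare face up, underside on the pocket floor, x along the nest's x, with 1 to 1.5 mm of play.
- felt_cup: Bystander: white cup of felt pads, 69 mm across, 60 mm high; origin at its underside.
- sand_block: Bystander: brown sanding block 62 x 90 x 32 mm; origin at its underside.
- string_spool: Bystander: spool of white string, 60 mm across, 60 mm high; origin at its underside.
- yellow_box: Bystander: small yellow box 35 x 50 x 28 mm; origin at its underside.

How it is judged (in metres and radians):
On the way, in this order (a step that is already met when the one before it is completed fails the run):
1. the lifter is out of its rest (distance between lifter_grip and rest_seat above 0.1 m), for 0.1 s.
2. the lifter's blade lifts the plate's edge, tilting it by more than 15 degrees (contact force between lifter and cover_plate above 0.05 N and angle between cover_plate's own z axis and vertical between 0.26 and 1.75 rad), for 0.1 s.
3. the plate lies on the felt, blue side up (angle between cover_plate's own z axis and vertical above 3.05 rad and x of cover_plate in the frame of nest above 0.012 m and linear speed of cover_plate below 0.02 m/s), for 0.2 s.
At the end, for the whole second after the job is handed in: The plate lies still and flat (5 degrees) on the felt inside the rails, blue side up, its centre 12 mm or more behind the pocket. The lifter hangs still and released in the rest: 8 mm or less from fully home along the slot, collar within 3 mm of the slotted plate, leaning with it within 7 degrees (all of step 3 and x of cover_plate in the frame of nest below 0.045 m and y of cover_plate in the frame of nest between -0.013 and 0.013 m and z of cover_plate in the frame of nest between 0.022 and 0.028 m and x of lifter_grip in the frame of rest_seat between -0.006 and 0.006 m and y of lifter_grip in the frame of rest_seat between -0.008 and 0.006 m and z of lifter_grip in the frame of rest_seat between 0.027 and 0.033 m and angle between the z axis of lifter_grip and the z axis of rest_seat, either way round below 0.12 rad and linear speed of lifter below 0.02 m/s); the robot touches nothing.
It fails at once if the hand or arm touches the plate (contact force between any of the fingers, the arm and cover_plate above 0.3 N).
It fails at once if the felt cup is moved by more than 20 mm (distance of felt_cup from where it was at the start of the episode above 0.02 m).
It fails at once if the sanding block is moved by more than 20 mm (distance of sand_block from where it was at the start of the episode above 0.02 m).
It fails at once if the yellow box is moved by more than 20 mm (distance of yellow_box from where it was at the start of the episode above 0.02 m).
It fails at once if the string spool is moved by more than 20 mm (distance of string_spool from where it was at the start of the episode above 0.02 m).
It also fails if it takes over 58 s, if anything falls off the work surface, if the arm or the gripper's body presses on something with over 40 N, if the wrist force passes 120 N, or if a joint passes its speed limit or range.

ROBOT

A 6-joint arm with a two-finger parallel gripper is mounted at the origin on a cart in front of the work surface, level with it; the furniture and walls round the work are solid. World frame = base frame: x ahead of the robot, y to its left, z up, the work surface at z = 0. Lengths are in mm, angles in rad, forces in N, time in s.
With the tool pointing down it reaches from about 350 to 775 mm from the base axis. Payload 7.3 kg.
Tool frame: the origin (TCP) lies midway between the tips of the shut fingers; the grasp point (between the pads) lies 19 mm behind it; z points along the fingers, y is the line along which they close (so a half turn about z gives the same grasp; the last joint's range is limited). The gripper opens to 92 mm and grips with 3 to 60 N. Pads are 19 mm wide; open, the fingers measure 130 mm over their backs; the gripper's body (75 mm by 190 mm) begins 47 mm behind the grasp point.
Start: joints at [1.075, 0.342, 1.524, -0, 1.275, -0.146], TCP at [179.909, 493.232, 226.741] pointing down, gripper open.
Joint ranges: [-2.53, 2.53], [-0.77, 2.02], [0.04, 2.7], [-1, 4.14], [0.28, 2.66], [-3.11, 3.11]. Speed limits (rad/s): [2.57, 2.57, 3.14, 3.14, 3.14, 3.14].

INTERFACE

Orientations are given as [roll, pitch, yaw] about the fixed x, y, z axes, in that order (R = Rz(yaw) Ry(pitch) Rx(roll)).
In Python, from plant import get_obs, capture, camera_model, close_job, search_frame, regions_of, pinpoint gives the robot as it stands. The module is installed in compiled form; this text tells all that it offers.
- The arm moves only by the shell command python3 -m pendant 'ROWS'. ROWS is JSON, one flat list of numbers, 7 for each row, row after row: the shift along the tool's x, y, z in units of 30 mm (1.0 is 30 mm), then the turn, a rotation vector about the tool's x, y, z in units of 4 degrees (1.0 is 4 degrees), then the closure, from -1 (fully open) to 1 (shut), so that 0 is half open. In form: [dx, dy, dz, wx, wy, wz, gripper, dx, dy, dz, wx, wy, wz, gripper, ...]. A call has 1 to 12 rows; each row shifts and turns the commanded pose from where the row before left it, along the tool's axes as they then stand; what a row does not reach is not made up. A row lasts 1/10 s, in which the tool goes at most 50 mm and 8.59 degrees, less where a joint would pass 70% of its speed; a pose out of reach is approached as far as the arm can. A call with a number of a shift or a turn outside -1 to 1 is refused whole. A call with a gripper value outside its range is refused whole. The fingers move at their own pace and stop on an object; the grip force is fixed at half the most. Time passes only in rows, so rows that do not move let the fingers close. It gives the time, the measured TCP pose, the force, the opening and the grip force at its end, in the units of the state.
- get_obs(): the state, without advancing time (a new reading comes with each control period).
- capture(name): name is "scene" or "top"; returns the picture (384x512x3 uint8, red, green, blue); there is no depth.
- camera_model(name): a dict with "fov_y" (degrees; the focal length in pixels is half the picture's height over the tangent of half this angle, whatever the lens; pixels are square), "cx", "cy" (the principal point, pixels), "pose" (4x4, takes a point from camera to world coordinates). Camera axes: x right, y up, looking along -z (the intrinsics and any distortion apply to the point x, -y, -z); pixel columns grow to the right and rows downward; lengths in mm; the calibration is good to about 2 mm. A picture is of the moment at which its call begins. camera_model takes no time and is no camera call.
- close_job(): hands the job in; it is judged then, once.
Trained networks look in the newest picture that a camera, given by its name, has taken for a name from the list of things; names that differ only in an ending like _2 or _b are one class to them, and where a whole thing is asked for, a point or a joint stands for the part that bears it (a point fixed in the world has none). Each returns a list of dicts, best first, with "score" (0 to 1); they miss things now and then, are a little off and sometimes report something else, mostly with a low value. They report only what shows in the picture. A call takes as long as a camera call.
- search_frame(camera, thing): "location" ([column, row] in pixels, amid what is visible of it).
- regions_of(camera, thing): "pixels" (384x512 bool, what is visible of it) and "location" ([column, row] in pixels, amid what is visible of it).
- pinpoint(camera, thing): "location" ([column, row] in pixels: a listed point, or the origin of a listed thing).
The state is a dict: "time": time; "joint_positions": joint angles; "dq": joint speeds; "tau": joint torques, N m; "tool_pos": TCP position; "tcp_rot": TCP orientation; "contact_force": force on the tool from outside, world axes, zero at the start; "moment": the same for the moment, N m; "grip_width": finger opening in mm; "finger_force": force on a finger pad.
Only numpy, scipy, OpenCV 4.12 (cv2) and the standard library are available. Lean on these libraries where they do the work, as an engineer would, in place of code of your own. Each camera call takes 0.05 s, during which the arm holds its last target. There are 200 camera calls.

## Working session

There is one attempt and no reset: what is moved stays moved. The work goes in short steps, Python scripts to look and compute and a shell command to move; the robot and the scene stay as the last step left them, time stands still between calls to the robot, and variables do not carry over. Pictures are saved under pics/ and viewed, at most 10 in all, crops included, and the job is handed in when it is done.

```bash
mkdir -p pics
cat > h.py <<'E'
import numpy as np, cv2
from plant import *
from scipy.spatial.transform import Rotation as R
np.set_printoptions(precision=2,suppress=True)
def cam(n):
    m=camera_model(n); f=192/np.tan(np.radians(m['fov_y'])/2)
    return m,f,np.array(m['pose'])
def ray(n,px):
    m,f,P=cam(n); d=np.array([(px[0]-m['cx'])/f,-(px[1]-m['cy'])/f,-1.])
    return P[:3,3],P[:3,:3]@d
def onz(n,px,z):
    o,d=ray(n,px); return o+d*(z-o[2])/d[2]
def tri(a,b):
    o1,d1=ray('scene',a);o2,d2=ray('top',b)
    s=np.linalg.lstsq(np.c_[d1,-d2],o2-o1,rcond=None)[0]
    p,q=o1+d1*s[0],o2+d2*s[1]; return (p+q)/2,np.linalg.norm(p-q)
def proj(n,p):
    m,f,P=cam(n); c=P[:3,:3].T@(np.array(p)-P[:3,3]); return np.array([m['cx']+f*c[0]/-c[2],m['cy']-f*c[1]/-c[2]])
def save(n,name):
    cv2.imwrite('pics/'+name,cv2.cvtColor(capture(n),cv2.COLOR_RGB2BGR))
E
python3 - <<'E'
from h import *
save('scene','s0.png');save('top','t0.png')
for n in('scene','top'):
    print({k:np.array(v) for k,v in camera_model(n).items()})
for t in ['lifter_grip','lifter_tip','rest_seat','tool_rest','nest','felt_bed','cover_plate','felt_cup','sand_block','string_spool','yellow_box']:
    r={}
    for n in('scene','top'):
        l=pinpoint(n,t); r[n]=l; print(t,n,[(np.round(x['location'],1).tolist(),round(x['score'],2)) for x in l[:3]])
    if r['scene'] and r['top']: print('   ',*tri(r['scene'][0]['location'],r['top'][0]['location']))
print(get_obs())
E
python3 -c "
import cv2,numpy as np
a=cv2.imread('pics/s0.png')"
```

```text
{'fov_y': array(56.94), 'cx': array(252.85), 'cy': array(194.35), 'pose': array([[   0.59,    0.34,   -0.73, -112.84],
       [  -0.81,    0.24,   -0.53, -577.68],
       [  -0.01,    0.91,    0.42,  478.63],
       [   0.  ,    0.  ,    0.  ,    1.  ]])}
{'fov_y': array(47.06), 'cx': array(251.57), 'cy': array(183.69), 'pose': array([[  -0.  ,    0.99,   -0.11,  442.05],
       [  -1.  ,   -0.  ,    0.01,  -76.74],
       [   0.01,    0.11,    0.99, 1169.43],
       [   0.  ,    0.  ,    0.  ,    1.  ]])}
lifter_grip scene [([199.9, 160.1], 0.53)]
lifter_grip top [([162.0, 173.2], 0.54)]
    [582.71 123.36 135.34] 8.034273877662518
lifter_tip scene [([212.0, 168.0], 0.54), ([206.9, 246.1], 0.28)]
lifter_tip top [([154.1, 138.4], 0.8)]
    [676.81 159.98  73.8 ] 0.24910626910414485
rest_seat scene [([203.6, 199.0], 0.64), ([201.8, 164.7], 0.53)]
rest_seat top [([163.2, 166.2], 0.8)]
    [619.38 151.77 -12.44] 1.8785046390525717
tool_rest scene [([204.1, 196.7], 0.86)]
tool_rest top [([168.5, 168.5], 0.55)]
    [609.28 135.87   4.04] 2.3087025356074258
nest scene [([321.0, 254.2], 0.6
[... 622 characters left out ...]
, ([160.7, 165.4], 0.4)]
    [405.23 -69.26   7.28] 6.6609130596059805
string_spool scene []
string_spool top [([244.8, 246.6], 0.67), ([223.6, 143.4], 0.59)]
yellow_box scene [([183.3, 215.9], 0.6)]
yellow_box top [([180.8, 220.7], 0.85)]
    [474.5   96.43   7.55] 8.964874758136203
{'time': 1.2, 'joint_positions': array([ 1.07,  0.34,  1.52, -0.  ,  1.28, -0.15]), 'dq': array([-0., -0., -0.,  0.,  0.,  0.]), 'tau': array([  0.  , -43.11, -24.45,   0.07,   0.05,   0.  ]), 'tool_pos': array([179.92, 493.25, 226.76]), 'tcp_rot': array([3.14, 0.  , 2.79]), 'contact_force': array([ 0.22,  0.01, -0.82]), 'moment': array([-0.03, -0.  ,  0.  ]), 'finger_force': 0.0, 'grip_width': 91.6361703614126}
```

View pics/s0.png

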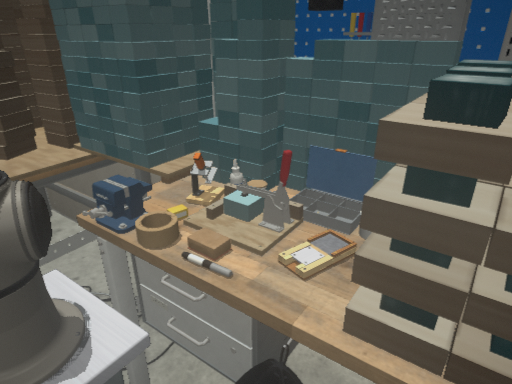

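View pics/t0.png

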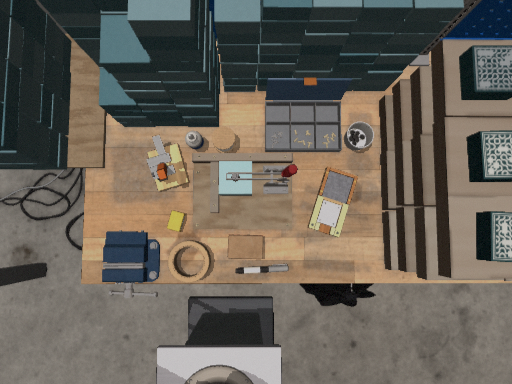

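The scene shows the rest with its orange handle at about (199,160), the jig with its red handle at (283,170), and the nest at (318,252). In the top view the rest is at (166,168), the nest at (332,205), and the yellow box at (177,221). Next I'll look at enlarged crops.

Run:
```python
import cv2,numpy as np
s=cv2.imread('pics/s0.png');t=cv2.imread('pics/t0.png')
z=lambda a,x,y,w,h,k:cv2.resize(a[y:y+h,x:x+w],None,fx=k,fy=k,interpolation=cv2.INTER_CUBIC)
A=np.hstack([z(t,140,125,60,75,6.6),z(t,300,160,60,75,6.6)])
cv2.imwrite('pics/ct.png',A)
A=np.hstack([z(s,178,145,60,75,6.6),z(s,272,225,90,75,4.4)[:495] if 0 else cv2.resize(s[225:300,275:365],(400,495),interpolation=cv2.INTER_CUBIC)])
cv2.imwrite('pics/cs.png',A);print(A.shape)
```

```text
(495, 796, 3)
```

View pics/ct.png

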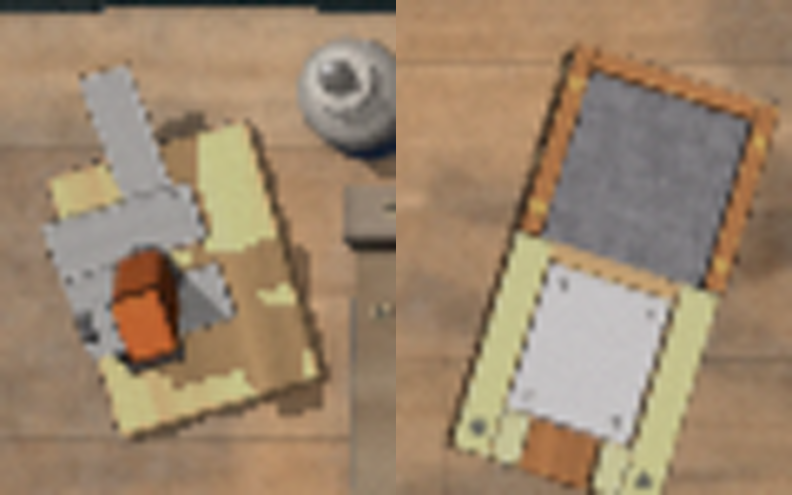

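View pics/cs.png

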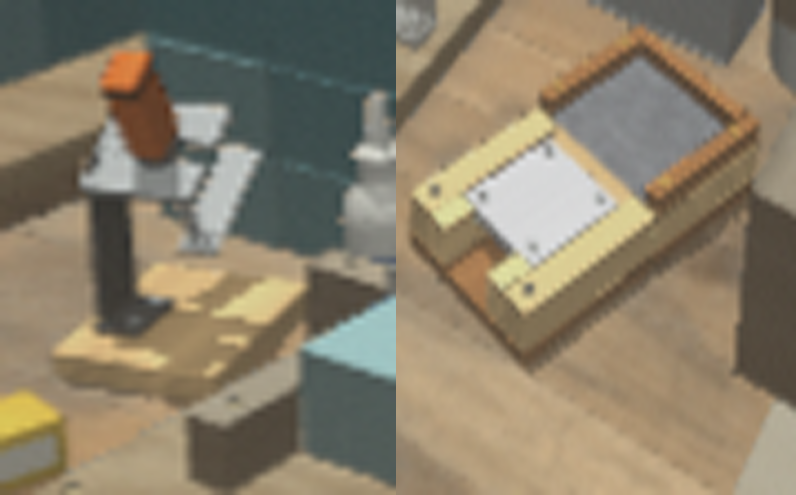

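The crops show clear corners on both the rest and the nest. I'll fit their poses from hand-read corners in both views, with small camera-offset terms to absorb the 2 mm calibration error.

```bash
cat > fit.py <<'E'
from h import *
from scipy.optimize import least_squares
T=lambda X,Y,ox=140,oy=125,k=6.6,l=6.6:[(X+.5)/k-.5+ox,(Y+.5)/l-.5+oy]
tl=lambda X,Y:T(X,Y); tr=lambda X,Y:T(X-396,Y,300,160)
sl=lambda X,Y:T(X,Y,178,145); sr=lambda X,Y:T(X-396,Y,275,225,400/90,6.6)
c,s=np.cos(np.pi/6),np.sin(np.pi/6)
# seat frame in rest frame: x up slope, z leaning back (-x)
S=np.array([[c,0,-s],[0,1,0],[s,0,c]])
seat=lambda p:S@np.array(p,float)+[0,0,105]
g=lambda p:seat([p[0],p[1],p[2]+30])
Nobs=[('top',(78,42,29),tr(573,47)),('top',(78,-42,29),tr(778,105)),('top',(-89,42,22),tr(450,445)),
('top',(0,33.5,22),tr(545,238)),('top',(0,-33.5,22),tr(703,288)),
('top',(-89,15,22),tr(493,460)),
('scene',(78,42,29),sr(640,28)),('scene',(78,-42,29),sr(758,122)),('scene',(-89,42,22),sr(412,192)),('scene',(-89,-42,22),sr(517,317)),
('scene',(-89,-15,22),sr(490,285)),('scene',(-89,15,22),sr(444,230))]
Pobs=[('top',(30,25,21),tr(553,262)),('top',(30,-25,21),tr(672,300)),('top',(-30,-25,21),tr(630,444)),('top',(-30,25,21),tr(510,405)),
('scene',(30,25,21),sr(552,134)),('scene',(30,-25,21),sr(620,200)),('scene',(-30,-25,21),sr(534,264)),('scene',(-30,25,21),sr(467,195))]
Robs=[('top',g((-12,9,25)),tl(130,363)),('top',g((-12,-9,25)),tl(180,346)),('top',g((12,9,25)),tl(112,300)),('top',g((12,-9,25)),tl(163,287)),
('top',g((60,10,-98.75)),tl(80,80)),('top',g((60,-10,-98.75)),tl(128,66)),
('scene',g((60,10,-98.75)),sl(226,143)),('scene',g((60,-10,-98.75)),sl(262,152)),('scene',g((-6,-10,-98.75)),sl(215,251)),('scene',g((-6,10,-98.75)),sl(180,246)),
('scene',g((-12,9,25)),sl(102,63)),('scene',g((12,-9,25)),sl(152,55)),('scene',g((-12,-9,25)),sl(142,70))]
Fobs=[('top',(-55,42,16),tl(125,432)),('top',(-55,-42,16),tl(322,375)),('top',(55,-42,16),tl(247,122)),('top',(55,42,16),tl(48,182)),
('scene',(-55,42,16),sl(53,352)),('scene',(-55,-42,16),sl(180,385)),('scene',(55,-42,16),sl(304,283))]
def tf(p,q):
    a=p[2];return np.array([[np.cos(a),-np.sin(a),0],[np.sin(a),np.cos(a),0],[0,0,1]])@np.array(q,float)+[p[0],p[1],0]
def res(v,full=False):
    out=[]
    off={'scene':v[12:15],'top':v[15:18]}
    for obs,p in((Nobs,v[0:3]),(Robs,v[3:6]),(Pobs,v[6:9])):
        for n,q,px in obs: out.append(proj(n,tf(p,q)+off[n])-px)
    for n,q,px in Fobs: out.append(proj(n,tf(v[3:6],np.array(q)+[v[9],v[10],0])+off[n])-px)
    o=np.array(out)
    if full:return o
    return np.r_[o.ravel(),v[12:18]/3]
v0=np.r_[533,-295,-.3,610,140,.25,500,-285,-.3,np.zeros(9)]
if __name__=='__main__':
    r=least_squares(res,v0,loss='soft_l1',f_scale=.7,x_scale=np.r_[1,1,.01,1,1,.01,1,1,.01,np.ones(9)])
    v=r.x;print(v);print(res(v,True).T)
    J=r.jac;C=np.linalg.pinv(J.T@J)*.3;print('sd',np.sqrt(np.diag(C)))
    np.save('v.npy',v)
E
python3 fit.py
```

```text
Traceback (most recent call last):
  File "fit.py", line 37, in <module>
    r=least_squares(res,v0,loss='soft_l1',f_scale=.7,x_scale=np.r_[1,1,.01,1,1,.01,1,1,.01,np.ones(9)])
  File "fit.py", line 31, in res
    for n,q,px in Fobs: out.append(proj(n,tf(v[3:6],np.array(q)+[v[9],v[10],0])+off[n])-px)
                                   ~~~~^^^^^^^^^^^^^^^^^^^^^^^^^^^^^^^^^^^^^^^^^^^^^^^^
  File "h.py", line 18, in proj
    m,f,P=cam(n); c=P[:3,:3].T@(np.array(p)-P[:3,3]); return np.array([m['cx']+f*c[0]/-c[2],m['cy']-f*c[1]/-c[2]])
          ~~~^^^
  File "h.py", line 6, in cam
    m=camera_model(n); f=192/np.tan(np.radians(m['fov_y'])/2)
ValueError: time passes only in moves, steps and waits
```

```bash
sed -i 's/^def cam(n):/import functools\n@functools.cache\ndef cam(n):/' h.py; python3 fit.py
```

```text
[ 526.48 -299.08   -0.31  603.53  131.84    0.3   491.69 -287.83   -0.31
   10.73    0.86   33.86    0.77    0.28    0.53   -0.77   -0.28   -1.08]
[[ 0.48  0.15  0.12 -1.22 -0.63  3.56 -0.11  0.56 -0.61  1.83 -0.94  0.12
   0.61  0.45 -0.19 -0.42 -0.23  0.13 -0.13  0.06  0.29 -0.2  -0.59  0.47
  -0.98 -0.12  0.15 -0.05 -0.26 -0.23  0.34  0.11 -0.43 -0.49  0.39  0.02
  -0.31 -0.82  5.2   0.84]
 [-0.63  0.34  0.09 -0.09  0.16  1.02 -0.5   0.09  0.05 -0.18 -1.68 -0.02
  -0.14  0.16  0.27 -0.05 -0.5  -0.69  0.04 -0.66  0.34  0.33  3.32 -1.05
   2.89 -0.33 -0.23 -0.09 -0.08  0.43  0.38  0.37  0.03  1.39  0.58 -0.37
  -0.21  0.01 -1.21 -0.04]]
sd [1.54 1.33 0.01 1.56 1.49 0.01 1.56 1.33 0.01 1.1  0.96  nan 1.44 1.28
 0.97 1.44 1.28 1.77]fit.py:39: RuntimeWarning: invalid value encountered in sqrt
  J=r.jac;C=np.linalg.pinv(J.T@J)*.3;print('sd',np.sqrt(np.diag(C)))
```

```bash
cat > g.py <<'E'
from h import *
from scipy.linalg import logm
v=np.load('v.npy')
def rz(a):return R.from_euler('z',a).as_matrix()
def M(Rm,p):
    A=np.eye(4);A[:3,:3]=Rm;A[:3,3]=p;return A
NEST=M(rz(v[2]),[v[0],v[1],0]); 
c,s=np.cos(np.pi/6),np.sin(np.pi/6)
SEAT=M(rz(v[5]),[v[3],v[4],0])@M(np.array([[c,0,-s],[0,1,0],[s,0,c]]),[0,0,105])
TG=M(np.diag([-1.,1,-1]),[0,0,-17])  # TCP in lifter_grip frame
def now():
    o=get_obs();return M(R.from_euler('xyz',o['tcp_rot']).as_matrix(),o['tool_pos'])
def delta(cur,tgt):
    D=np.linalg.inv(cur)@tgt
    w=R.from_matrix(D[:3,:3]).as_rotvec(degrees=True)
    L=np.real(logm(D))[:3,3]/30; W=w/4
    print('straight units',D[:3,3]/30,'rot units',W,'| screw total',L,W,'minrows',max(abs(np.r_[L,W]).max(),np.linalg.norm(W)/2.14,np.linalg.norm(L)*30/50))
def tr(x,y,z):return M(np.eye(3),[x,y,z])
E
python3 - <<'E'
from g import *
home=SEAT@tr(0,0,30)
print(home)
pre=home@tr(0,0,110)@TG
print(pre,home@TG); delta(now(),pre); print(get_obs()['time'])
E
```

```text
[[  0.83  -0.3   -0.48 589.21]
 [  0.26   0.96  -0.15 127.4 ]
 [  0.5    0.     0.87 130.98]
 [  0.     0.     0.     1.  ]]
[[ -0.83  -0.3    0.48 544.8 ]
 [ -0.26   0.96   0.15 113.62]
 [ -0.5    0.    -0.87 211.52]
 [  0.     0.     0.     1.  ]] [[ -0.83  -0.3    0.48 597.32]
 [ -0.26   0.96   0.15 129.92]
 [ -0.5    0.    -0.87 116.26]
 [  0.     0.     0.     1.  ]]
straight units [-15.76  -7.72   0.51] rot units [-2.44 -7.23 -9.1 ] | screw total [-12.36 -12.59   3.46] [-2.44 -7.23 -9.1 ] minrows 12.59109008138578
1.2
```

```bash
python3 -m pendant '[-0.82,-0.84,0.2,-0.16,-0.48,-0.61,-1,-0.82,-0.84,0.2,-0.16,-0.48,-0.61,-1,-0.82,-0.84,0.2,-0.16,-0.48,-0.61,-1,-0.82,-0.84,0.2,-0.16,-0.48,-0.61,-1,-0.82,-0.84,0.2,-0.16,-0.48,-0.61,-1,-0.82,-0.84,0.2,-0.16,-0.48,-0.61,-1,-0.82,-0.84,0.2,-0.16,-0.48,-0.61,-1,-0.82,-0.84,0.2,-0.16,-0.48,-0.61,-1]'
python3 - <<'E'
from g import *
delta(now(),SEAT@tr(0,0,140)@TG)
E
```

```text
time: 2.0
tool_pos: [336.7, 256.8, 197.7]
tcp_rot: [3.099, 0.28, 3.131]
contact_force: [-0.1, 0.5, -0.7]
grip_width: 92.0
finger_force: 0.0
straight units [-6.84 -4.76  1.28] rot units [-1.14 -3.37 -4.19] | screw total [-5.92 -5.78  1.85] [-1.14 -3.37 -4.19] minrows 5.921013595957479
```

```bash
python3 -m pendant '[-0.85,-0.83,0.26,-0.16,-0.48,-0.6,-1,-0.85,-0.83,0.26,-0.16,-0.48,-0.6,-1,-0.85,-0.83,0.26,-0.16,-0.48,-0.6,-1,-0.85,-0.83,0.26,-0.16,-0.48,-0.6,-1,-0.85,-0.83,0.26,-0.16,-0.48,-0.6,-1,-0.85,-0.83,0.26,-0.16,-0.48,-0.6,-1,-0.85,-0.83,0.26,-0.16,-0.48,-0.6,-1,0,0,0,0,0,0,-1]'
python3 - <<'E'
from g import *
delta(now(),SEAT@tr(0,0,140)@TG)
save('top','t1.png');save('scene','s1.png')
s=cv2.imread('pics/s1.png')[100:220,140:260];t=cv2.imread('pics/t1.png')[120:240,120:240]
cv2.imwrite('pics/c1.png',np.hstack([cv2.resize(a,(396,396),interpolation=cv2.INTER_CUBIC) for a in(t,s)]))
E
```

```text
time: 2.8
tool_pos: [545.1, 106.3, 209.3]
tcp_rot: [-3.139, 0.524, -2.844]
contact_force: [-0.5, 0.5, -0.2]
grip_width: 92.1
finger_force: 0.0
straight units [-0.09  0.23 -0.03] rot units [-0.06  0.01 -0.04] | screw total [-0.09  0.23 -0.03] [-0.06  0.01 -0.04] minrows 0.2339351921282283
```

View pics/c1.png

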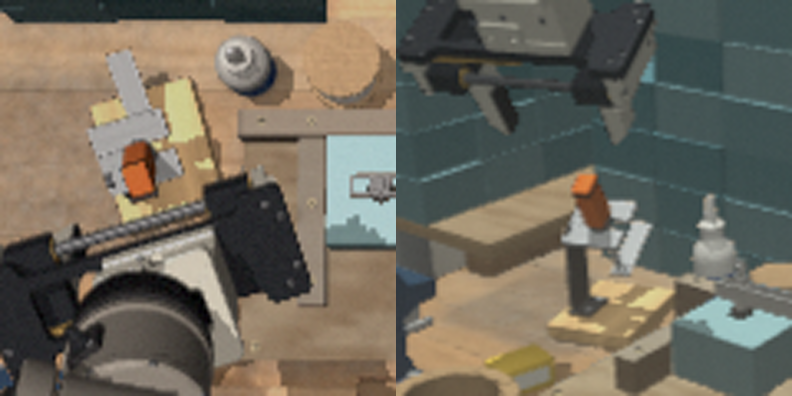

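The tool is squared to the handle, which lies on the line between the fingers: handle top at about (140,180) in the top crop and (585,185) in the scene crop. I'll go down the handle axis and close.

```bash
python3 -m pendant '[-0.09,0.23,0,-0.06,0,-0.04,-1,0,0,0.6,0,0,0,-1,0,0,0.6,0,0,0,-1,0,0,0.6,0,0,0,-1,0,0,0.6,0,0,0,-1,0,0,0.6,0,0,0,-1,0,0,0.6,0,0,0,-1,0,0,0,0,0,0,-1]'
python3 - <<'E'
from g import *
delta(now(),SEAT@tr(0,0,30)@TG)
E
```

```text
time: 3.7
tool_pos: [591.9, 134.3, 114.3]
tcp_rot: [3.138, 0.517, -2.838]
contact_force: [-0.9, 0.3, -0.4]
grip_width: 91.9
finger_force: 0.0
straight units [-0.14 -0.19  0.01] rot units [ 0.07 -0.09  0.04] | screw total [-0.14 -0.19  0.01] [ 0.07 -0.09  0.04] minrows 0.1944051061276338
```

```bash
for i in 1 2 3; do python3 -m pendant '[0,0,0,0,0,0,-1]' | head -2; done
python3 - <<'E'
from g import *
delta(now(),SEAT@tr(0,0,30)@TG)
E
```

```text
time: 3.8
tool_pos: [592.4, 133.7, 116.3]
time: 3.9
tool_pos: [593.0, 133.2, 117.2]
time: 4.0
tool_pos: [593.2, 132.8, 117.2]
straight units [-0.07 -0.13  0.08] rot units [ 0.04 -0.02  0.03] | screw total [-0.07 -0.13  0.08] [ 0.04 -0.02  0.03] minrows 0.1325540141954375
```

```bash
python3 -m pendant '[-0.07,-0.1,0.04,0,0,0,-1,0,0,0,0,0,0,-1,0,0,0,0,0,0,-1,0,0,0,0,0,0,-1]'
python3 - <<'E'
from g import *
delta(now(),SEAT@tr(0,0,30)@TG)
E
python3 -m pendant '[0,0,0,0,0,0,1,0,0,0,0,0,0,1,0,0,0,0,0,0,1,0,0,0,0,0,0,1,0,0,0,0,0,0,1,0,0,0,0,0,0,1,0,0,0,0,0,0,1,0,0,0,0,0,0,1]'
```

```text
time: 4.4
tool_pos: [596.4, 130.3, 116.2]
tcp_rot: [3.14, 0.521, -2.839]
contact_force: [0.4, 0.6, -0.0]
grip_width: 91.9
finger_force: 0.0
straight units [-0.02 -0.02  0.01] rot units [ 0.04 -0.04  0.02] | screw total [-0.02 -0.02  0.01] [ 0.04 -0.04  0.02] minrows 0.039930890757737765
time: 5.2
tool_pos: [596.4, 130.4, 116.1]
tcp_rot: [3.14, 0.521, -2.839]
contact_force: [-0.9, -1.2, -0.3]
grip_width: 32.3
finger_force: 0.0
```

```bash
python3 -m pendant '[0,0,0,0,0,0,1,0,0,0,0,0,0,1,0,0,0,0,0,0,1,0,0,0,0,0,0,1,0,0,0,0,0,0,1,0,0,0,0,0,0,1]'; python3 -c "
from h import *
o=get_obs();print(o['tool_pos'],o['tcp_rot'],o['contact_force'],o['moment'])"
```

```text
time: 5.8
tool_pos: [596.4, 130.4, 116.1]
tcp_rot: [3.14, 0.521, -2.839]
contact_force: [0.5, 0.3, -0.9]
grip_width: 17.9
finger_force: 30.0
[596.37 130.42 116.08] [ 3.14  0.52 -2.84] [ 0.45  0.35 -0.94] [0.03 0.34 0.06]
```

```bash
python3 -c "
from g import *
np.save('home.npy',now())"
python3 -m pendant '[0,0,-0.07,0,0,0,1,0,0,0,0,0,0,1,0,-0.3,0,0,0,0,1,0,-0.3,0,0,0,0,1,0,-0.3,0,0,0,0,1,0,-0.3,0,0,0,0,1,0,-0.3,0,0,0,0,1,0,0,0,0,0,0,1,0,0,0,0,0,0,1]'; python3 -c "
from g import *
D=np.linalg.inv(np.load('home.npy'))@now();print(D)"
```

```text
time: 6.7
tool_pos: [608.7, 87.0, 117.7]
tcp_rot: [3.139, 0.52, -2.84]
contact_force: [-0.4, 0.1, -1.1]
grip_width: 17.9
finger_force: 30.0
[[  1.    -0.     0.     0.18]
 [  0.     1.    -0.   -45.11]
 [ -0.     0.     1.    -2.1 ]
 [  0.     0.     0.     1.  ]]
```

```bash
python3 -m pendant '[0,0,-0.6,0,0,0,1,0,0,-0.9,0,0,0,1,0,0,-0.9,0,0,0,1,0,0,-0.9,0,0,0,1,0,0,-0.9,0,0,0,1,0,0,-0.9,0,0,0,1,0,0,-0.9,0,0,0,1,0,0,0,0,0,0,1,0,0,0,0,0,0,1]'
cat >> g.py <<'E'
import os
if os.path.exists('home.npy'): G=np.linalg.inv(SEAT@tr(0,0,30))@np.load('home.npy')  # TCP in grip frame
TIP=np.array([60,0,-100.])
def tipat(x,y,z,pitch=0):  # TCP pose with lifter tip at nest xyz, pitched (deg) about nest y
    Rm=R.from_euler('y',pitch,degrees=True).as_matrix()
    L=M(Rm,np.array([x,y,z])-Rm@TIP)
    return NEST@L@G
E
python3 -c "
from g import *
print(G);t=tipat(-105,0,150);print(t);delta(now(),t)
print(get_obs()['joint_positions'])"
```

```text
time: 7.6
tool_pos: [523.3, 60.4, 274.0]
tcp_rot: [3.14, 0.521, -2.839]
contact_force: [0.2, 0.5, -1.8]
grip_width: 17.8
finger_force: 30.0
[[ -1.    -0.    -0.    -0.75]
 [ -0.     1.     0.     0.76]
 [  0.     0.    -1.   -16.77]
 [  0.     0.     0.     1.  ]]
[[  -0.95    0.31   -0.    368.99]
 [   0.31    0.95    0.   -247.41]
 [   0.      0.     -1.    233.23]
 [   0.      0.      0.      1.  ]]
straight units [ 7.59 -8.25 -2.8 ] rot units [2.26 7.25 8.61] | screw total [  5.34 -10.51  -0.32] [2.26 7.25 8.61] minrows 10.508776445555403
[-0.17  0.05  1.88  0.34  0.76 -2.24]
```

```bash
python3 -m pendant '[0.44,-0.88,-0.1,0.19,0.6,0.72,1,0.44,-0.88,-0.1,0.19,0.6,0.72,1,0.44,-0.88,-0.1,0.19,0.6,0.72,1,0.44,-0.88,-0.1,0.19,0.6,0.72,1,0.44,-0.88,0,0.19,0.6,0.72,1,0.44,-0.88,0,0.19,0.6,0.72,1,0.44,-0.88,0,0.19,0.6,0.72,1,0.44,-0.88,0,0.19,0.6,0.72,1,0.44,-0.88,0,0.19,0.6,0.72,1,0.44,-0.88,0,0.19,0.6,0.72,1,0.44,-0.88,0,0.19,0.6,0.72,1,0.44,-0.88,0,0.19,0.6,0.72,1]'; python3 -m pendant '[0,0,0,0,0,0,1,0,0,0,0,0,0,1,0,0,0,0,0,0,1,0,0,0,0,0,0,1]'
python3 -c "
from g import *
t=tipat(-105,0,40);delta(now(),t)
print(get_obs()['joint_positions'])"
```

```text
time: 8.8
tool_pos: [376.1, -254.0, 230.0]
tcp_rot: [3.137, -0.004, 2.827]
contact_force: [0.1, -0.1, -1.1]
grip_width: 17.7
finger_force: 30.0
time: 9.2
tool_pos: [377.1, -252.8, 231.6]
tcp_rot: [3.138, -0.0, 2.829]
contact_force: [-0.6, -0.5, -1.4]
grip_width: 18.1
finger_force: 30.0
straight units [0.31 0.07 3.61] rot units [ 0.01  0.04 -0.02] | screw total [0.31 0.08 3.61] [ 0.01  0.04 -0.02] minrows 3.6130936010234582
[-0.76  0.21  1.7   0.    1.24 -2.02]
```

```bash
python3 -m pendant '[0.15,0.03,0.8,0,0,0,1,0.16,0.04,0.9,0,0.04,0,1,0,0,0.9,0,0,0,1,0,0,1,0,0,0,1,0,0,0,0,0,0,1,0,0,0,0,0,0,1,0,0,0,0,0,0,1]'
python3 - <<'E'
from g import *
delta(now(),tipat(-105,0,40))
save('top','t2.png');save('scene','s2.png')
off={'scene':v[12:15],'top':v[15:18]}
L=now()@np.linalg.inv(G)
for n in off:
    print(n,pinpoint(n,'lifter_tip')[:1],[proj(n,(L@np.r_[q,1])[:3]+off[n]) for q in([60,10,-98.75],[60,-10,-98.75],[-6,10,-98.75],[-6,-10,-98.75])])
    print([proj(n,(NEST@np.r_[q,1])[:3]+off[n]) for q in([-89,15,22],[-89,-15,22],[-89,42,22],[-89,-42,22])])
s=cv2.imread('pics/s2.png')[215:295,260:340];t=cv2.imread('pics/t2.png')[180:260,295:375]
cv2.imwrite('pics/c2.png',np.hstack([cv2.resize(a,(396,396),interpolation=cv2.INTER_CUBIC) for a in(t,s)]))
E
```

```text
time: 9.9
tool_pos: [369.4, -248.9, 125.4]
tcp_rot: [3.14, -0.0, 2.828]
contact_force: [-1.1, -0.8, -0.9]
grip_width: 17.6
finger_force: 30.0
straight units [0.03 0.04 0.07] rot units [-0.01  0.04 -0.03] | screw total [0.03 0.04 0.07] [-0.01  0.04 -0.03] minrows 0.0730007942288997
scene [{'location': [284.7, 257.4], 'score': 0.78}] [array([282.53, 254.95]), array([288.77, 259.4 ]), array([257.63, 266.22]), array([263.66, 271.13])]
[array([285.53, 259.4 ]), array([294.82, 266.08]), array([277.6 , 253.71]), array([303.67, 272.43])]
top [{'location': [322.0, 238.7], 'score': 0.38}] [array([319.91, 236.73]), array([327.44, 239.17]), array([312.28, 261.77]), array([319.85, 264.24])]
[array([317.83, 230.29]), array([328.89, 233.85]), array([307.88, 227.09]), array([338.87, 237.06])]
```

View pics/c2.png

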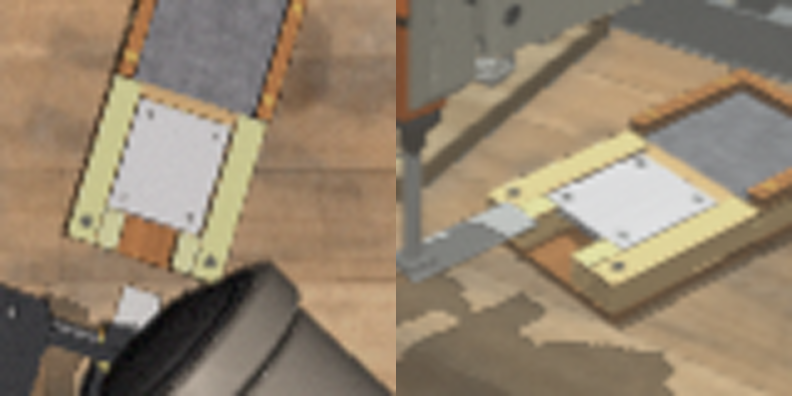

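The blade tip sits in front of the groove: top crop (143,289) against the groove mouth at about (147,262), and it agrees with the prediction to within about 1 mm. I'll lower it and check before sliding in.

```bash
python3 -m pendant '[0.03,0.04,0.4,0,0.04,-0.03,1,0,0,0.4,0,0,0,1,0,0,0.25,0,0,0,1,0,0,0,0,0,0,1,0,0,0,0,0,0,1,0,0,0,0,0,0,1]'
python3 - <<'E'
from g import *
delta(now(),tipat(-105,0,10.5));delta(now(),tipat(-50,0,10.5))
E
```

```text
time: 10.7
tool_pos: [368.1, -247.1, 93.0]
tcp_rot: [3.139, -0.005, 2.83]
contact_force: [0.0, 0.1, 0.0]
grip_width: 18.2
finger_force: 30.0
straight units [-0.03 -0.   -0.03] rot units [ 0.   -0.03 -0.01] | screw total [-0.03 -0.   -0.03] [ 0.   -0.03 -0.01] minrows 0.030068375731747966
straight units [-1.86 -0.   -0.03] rot units [ 0.   -0.03 -0.01] | screw total [-1.86 -0.   -0.03] [ 0.   -0.03 -0.01] minrows 1.8633878155011672
```

```bash
python3 -m pendant '[0,0,-0.02,0,-0.03,0,1,-0.2,0,0,0,0,0,1,-0.25,0,0,0,0,0,1,-0.25,0,0,0,0,0,1,-0.25,0,0,0,0,0,1,-0.25,0,0,0,0,0,1,-0.25,0,0,0,0,0,1,-0.25,0,0,0,0,0,1,-0.15,0,0,0,0,0,1,0,0,0,0,0,0,1,0,0,0,0,0,0,1,0,0,0,0,0,0,1]'
python3 - <<'E'
from g import *
delta(now(),tipat(-50,0,10.5))
save('top','t3.png');save('scene','s3.png')
s=cv2.imread('pics/s3.png')[215:295,260:340];t=cv2.imread('pics/t3.png')[180:260,295:375]
cv2.imwrite('pics/c3.png',np.hstack([cv2.resize(a,(396,396),interpolation=cv2.INTER_CUBIC) for a in(t,s)]))
E
```

```text
time: 11.9
tool_pos: [420.3, -263.6, 92.8]
tcp_rot: [3.138, -0.004, 2.83]
contact_force: [0.7, 0.4, -0.2]
grip_width: 17.9
finger_force: 30.0
straight units [-0.04 -0.01 -0.03] rot units [ 0.01 -0.02 -0.01] | screw total [-0.04 -0.01 -0.03] [ 0.01 -0.02 -0.01] minrows 0.03809812732130722
```

View pics/c3.png

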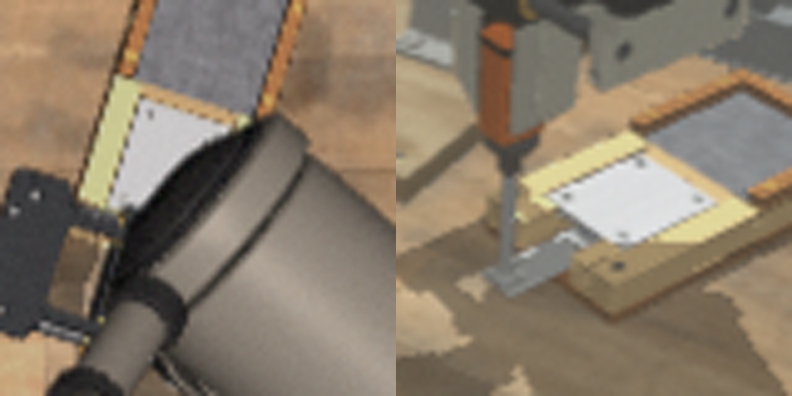

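The blade is in the groove under the plate's front edge, entering at scene crop (575,240), and the wrist force is near zero. Now the first part of the lifting arc about the plate's back edge.

```bash
python3 -m pendant '[-0.02,0,-0.15,0,0,0,1,-0.03,0,-0.2,0,0,0,1,-0.04,0,-0.2,0,0,0,1,-0.07,0,-0.19,0,0,0,1,-0.09,0,-0.18,0,0,0,1,-0.12,0,-0.16,0,0,0,1,-0.14,0,-0.14,0,0,0,1,-0.16,0,-0.12,0,0,0,1,0,0,0,0,0,0,1,0,0,0,0,0,0,1,0,0,0,0,0,0,1]'
python3 - <<'E'
from g import *
delta(now(),tipat(-31,0,49.6))
save('scene','s4.png')
s=cv2.imread('pics/s4.png')[205:295,250:340]
cv2.imwrite('pics/c4.png',cv2.resize(s,(396,396),interpolation=cv2.INTER_CUBIC))
E
```

```text
time: 13.1
tool_pos: [439.6, -269.9, 132.6]
tcp_rot: [3.138, -0.004, 2.83]
contact_force: [-0.6, 0.3, -1.2]
grip_width: 17.7
finger_force: 30.0
straight units [ 0.01 -0.01 -0.01] rot units [ 0.01 -0.02 -0.01] | screw total [ 0.01 -0.01 -0.01] [ 0.01 -0.02 -0.01] minrows 0.020925456602672025
```

View pics/c4.png

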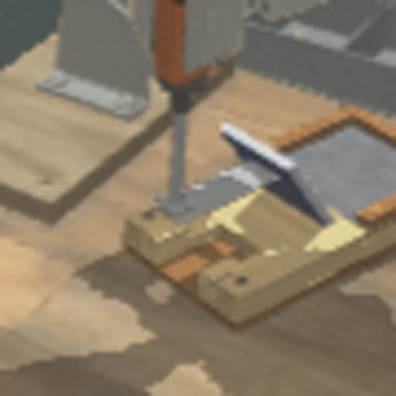

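The plate stands at about 55–60° on the blade tip, with its blue underside visible at (290,180) in the crop. I'll carry on over the top.

```bash
python3 -m pendant '[-0.17,0,-0.12,0,0,0,1,-0.19,0,-0.08,0,0,0,1,-0.19,0,-0.05,0,0,0,1,-0.2,0,-0.02,0,0,0,1,-0.2,0,0,0,0,0,1,-0.2,0,0.02,0,0,0,1,-0.2,0,0,0,0,0,1,-0.15,0,0,0,0,0,1,0,0,0,0,0,0,1,0,0,0,0,0,0,1,0,0,0,0,0,0,1]'
python3 - <<'E'
from g import *
delta(now(),tipat(12,0,57))
save('scene','s5.png');save('top','t5.png')
for n in('scene','top'):print([(x['location'],x['score']) for x in pinpoint(n,'cover_plate')[:2]], proj(n,(NEST@[25,0,25,1])[:3]+(v[12:15] if n=='scene' else v[15:18])))
s=cv2.imread('pics/s5.png')[205:295,260:350];t=cv2.imread('pics/t5.png')[155:245,295:385]
cv2.imwrite('pics/c5.png',np.hstack([cv2.resize(a,(396,396),interpolation=cv2.INTER_CUBIC) for a in(t,s)]))
E
```

```text
time: 14.25
tool_pos: [482.5, -283.8, 140.3]
tcp_rot: [3.138, -0.004, 2.83]
contact_force: [0.3, 0.2, -0.8]
grip_width: 18.1
finger_force: 30.0
straight units [ 0.07 -0.01  0.  ] rot units [ 0.01 -0.01 -0.01] | screw total [ 0.07 -0.01  0.  ] [ 0.01 -0.01 -0.01] minrows 0.07446944727331545
[([326.2, 243.8], 0.79)] [327.01 244.14]
[([334.9, 191.3], 0.56)] [336.14 190.28]
```

View pics/c5.png

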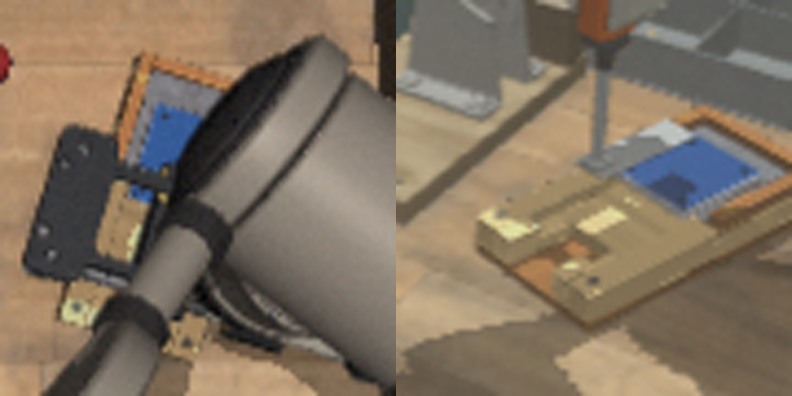

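The plate is on the felt with its blue side up (blue patch at scene crop (690,175)). I'll back the lifter off upward, then return to the staging pose off the rest.

```bash
python3 -m pendant '[0.2,0,-0.6,0,0,0,1,0.5,0,-0.9,0,0,0,1,0.8,0,-0.9,0,0,0,1,0.9,0,-0.9,0,0,0,1,0.9,0,0,0,0,0,1,0.6,0,0,0,0,0,1,0,0,0,0,0,0,1,0,0,0,0,0,0,1,0,0,0,0,0,0,1]'
python3 - <<'E'
from g import *
H=np.load('home.npy')
delta(now(),H@tr(0,-45,-182))
save('top','t6.png')
for n in['top']:
  l=pinpoint(n,'cover_plate')[:2]
  for x in l:
    p=onz(n,x['location'],25)-v[15:18]; print(x['score'],np.linalg.inv(NEST)@np.r_[p,1])
im=cv2.imread('pics/t6.png').astype(int);b=(im[...,0]>im[...,2]+60)
b[:150]=0;b[250:]=0;b[:,:300]=0;b[:,375:]=0
m=cv2.minAreaRect(np.argwhere(b)[:,::-1].astype(np.float32));print(b.sum(),m)
p=onz('top',m[0],28)-v[15:18];print(np.linalg.inv(NEST)@np.r_[p,1])
print(get_obs()['joint_positions'])
E
```

```text
time: 15.35
tool_pos: [372.3, -248.9, 239.7]
tcp_rot: [3.139, -0.003, 2.83]
contact_force: [-0.3, -0.3, -1.0]
grip_width: 18.3
finger_force: 30.0
straight units [-1.64 11.35 -1.11] rot units [-2.26 -7.24 -8.61] | screw total [-5.18 10.54  0.5 ] [-2.26 -7.24 -8.61] minrows 10.539186528495318
0.96 [24.37 -3.67 26.08  1.  ]
0.16 [-193.23  184.08   26.08    1.  ]
405 ((336.0, 191.50001525878906), (18.65743637084961, 21.819713592529297), 18.43494987487793)
[21.22  0.11 29.08  1.  ]
[-0.76  0.19  1.7   0.    1.26 -2.02]
```

```bash
python3 -m pendant '[-0.43,0.88,0,-0.19,-0.6,-0.72,1,-0.43,0.88,0,-0.19,-0.6,-0.72,1,-0.43,0.88,0,-0.19,-0.6,-0.72,1,-0.43,0.88,0,-0.19,-0.6,-0.72,1,-0.43,0.88,0,-0.19,-0.6,-0.72,1,-0.43,0.88,0.05,-0.19,-0.6,-0.72,1,-0.43,0.88,0.05,-0.19,-0.6,-0.72,1,-0.43,0.88,0.05,-0.19,-0.6,-0.72,1,-0.43,0.88,0.1,-0.19,-0.6,-0.72,1,-0.43,0.88,0.1,-0.19,-0.6,-0.72,1,-0.43,0.88,0.1,-0.19,-0.6,-0.72,1,-0.43,0.88,0.1,-0.19,-0.6,-0.72,1]'; python3 -m pendant '[0,0,0,0,0,0,1,0,0,0,0,0,0,1,0,0,0,0,0,0,1,0,0,0,0,0,0,1,0,0,0,0,0,0,1]'
python3 - <<'E'
from g import *
H=np.load('home.npy')
delta(now(),H@tr(0,-45,-122));delta(now(),H@tr(0,-45,-2.1))
save('top','t7.png')
im=cv2.imread('pics/t7.png').astype(int);b=(im[...,0]>im[...,2]+40)
b[:150]=0;b[250:]=0;b[:,:300]=0;b[:,375:]=0
m=cv2.minAreaRect(np.argwhere(b)[:,::-1].astype(np.float32));print(b.sum(),m)
p=onz('top',m[0],28)-v[15:18];print(np.linalg.inv(NEST)@np.r_[p,1])
E
```

```text
time: 16.65
tool_pos: [533.4, 59.4, 269.5]
tcp_rot: [3.138, 0.519, -2.836]
contact_force: [0.4, -0.8, -1.3]
grip_width: 17.6
finger_force: 30.0
time: 17.15
tool_pos: [533.0, 57.4, 269.6]
tcp_rot: [3.137, 0.518, -2.839]
contact_force: [-0.7, 0.0, -1.2]
grip_width: 17.6
finger_force: 30.0
straight units [0.16 0.18 1.74] rot units [ 0.03 -0.04 -0.  ] | screw total [0.17 0.18 1.74] [ 0.03 -0.04 -0.  ] minrows 1.7399105667709203
straight units [0.15 0.17 5.74] rot units [ 0.03 -0.04 -0.  ] | screw total [0.16 0.18 5.74] [ 0.03 -0.04 -0.  ] minrows 5.736572545000767
420 ((335.8999938964844, 191.3000030517578), (18.973661422729492, 22.135942459106445), 18.434947967529297)
[21.64  0.5  29.08  1.  ]
```

```bash
python3 -m pendant '[0.15,0.17,0.3,0.03,-0.04,0,1,0,0,0.8,0,0,0,1,0,0,0.8,0,0,0,1,0,0,0.8,0,0,0,1,0,0,0.8,0,0,0,1,0,0,0.8,0,0,0,1,0,0,0.7,0,0,0,1,0,0,0.4,0,0,0,1,0,0,0.3,0,0,0,1,0,0,0,0,0,0,1,0,0,0,0,0,0,1,0,0,0,0,0,0,1]'
python3 - <<'E'
from g import *
H=np.load('home.npy')
delta(now(),H@tr(0,-45,-3))
E
```

```text
time: 18.4
tool_pos: [608.9, 87.4, 120.1]
tcp_rot: [3.14, 0.522, -2.838]
contact_force: [-0.3, 0.7, -1.2]
grip_width: 18.1
finger_force: 30.0
straight units [ 0.04 -0.01  0.03] rot units [0.   0.02 0.01] | screw total [ 0.04 -0.01  0.03] [0.   0.02 0.01] minrows 0.04111315854422546
```

```bash
python3 -m pendant '[0.03,0,0.02,0,0.02,0,1,0,0,0,0,0,0,1,0,0.25,0,0,0,0,1,0,0.2,0,0,0,0,1,0,0.2,0,0,0,0,1,0,0.2,0,0,0,0,1,0,0.15,0,0,0,0,1,0,0,0,0,0,0,1,0,0,0,0,0,0,1,0,0,0,0,0,0,1]'
python3 - <<'E'
from g import *
H=np.load('home.npy')
delta(now(),H@tr(0,0,-2.5))
E
```

```text
time: 19.4
tool_pos: [599.4, 116.0, 118.3]
tcp_rot: [3.139, 0.52, -2.838]
contact_force: [0.9, 0.6, -0.1]
grip_width: 17.9
finger_force: 30.0
straight units [-0.    0.49  0.01] rot units [ 0.01 -0.01  0.01] | screw total [-0.    0.49  0.01] [ 0.01 -0.01  0.01] minrows 0.48883063848007224
```

The neck is about 10 mm inside the slot with no side force. I'll go the rest of the way, then lower the collar.

```bash
python3 -m pendant '[0,0.17,0,0,0,0,1,0,0.17,0,0,0,0,1,0,0.15,0,0,0,0,1,0,0,0,0,0,0,1,0,0,0,0,0,0,1,0,0,0.07,0,0,0,1,0,0,0,0,0,0,1,0,0,0,0,0,0,1,0,0,0,0,0,0,1]'
python3 - <<'E'
from g import *
H=np.load('home.npy')
delta(now(),H)
E
```

```text
time: 20.3
tool_pos: [596.1, 130.3, 116.5]
tcp_rot: [3.14, 0.52, -2.838]
contact_force: [4.1, 1.9, -0.4]
grip_width: 18.0
finger_force: 30.0
straight units [-0.   -0.    0.02] rot units [ 0.01 -0.01  0.01] | screw total [-0.   -0.    0.02] [ 0.01 -0.01  0.01] minrows 0.017134507783011507
```

```bash
python3 -m pendant '[0,0,0,0,0,0,-1,0,0,0,0,0,0,-1,0,0,0,0,0,0,-1,0,0,0,0,0,0,-1,0,0,0,0,0,0,-1,0,0,0,0,0,0,-1,0,0,0,0,0,0,-1,0,0,0,0,0,0,-1,0,0,0,0,0,0,-1,0,0,0,0,0,0,-1]' && python3 -m pendant '[0,0,-0.5,0,0,0,-1,0,0,-0.9,0,0,0,-1,0,0,-0.9,0,0,0,-1,0,0,-0.9,0,0,0,-1,0,0,-0.9,0,0,0,-1,0,0,-0.9,0,0,0,-1,0,0,-0.9,0,0,0,-1,0,0,0,0,0,0,-1,0,0,0,0,0,0,-1,0,0,0,0,0,0,-1,0,0,0,0,0,0,-1]'
python3 - <<'E'
from g import *
save('top','t8.png');save('scene','s8.png')
for n in('scene','top'):
    a=cv2.imread(f"pics/{n[0]}8.png").astype(int);b=cv2.imread(f"pics/{n[0]}0.png").astype(int)
    def cen(i):
        m=(i[...,2]>150)&(i[...,2]>2.2*i[...,1]*.8)&(i[...,0]<90); m[:,:140]=0;m[:,240:]=0;m[200:]=0;m[:140]=0
        return m.sum(),np.argwhere(m).mean(0)[::-1]
    print(n,cen(a),cen(b))
f=lambda p:cv2.imread(p)
c=lambda i,x,y:cv2.resize(i[y:y+75,x:x+60],(198,248),interpolation=cv2.INTER_CUBIC)
A=np.vstack([np.hstack([c(f('pics/t0.png'),140,125),c(f('pics/t8.png'),140,125),c(f('pics/t8.png'),305,160)]),np.hstack([c(f('pics/s0.png'),178,145),c(f('pics/s8.png'),178,145),c(f('pics/s8.png'),295,215)])])
cv2.imwrite('pics/c8.png',A)
E
```

```text
time: 21.3
tool_pos: [595.8, 130.4, 116.4]
tcp_rot: [3.139, 0.519, -2.838]
contact_force: [-0.2, -0.1, -0.1]
grip_width: 90.4
finger_force: 0.0
time: 22.4
tool_pos: [511.9, 103.9, 268.6]
tcp_rot: [3.138, 0.517, -2.839]
contact_force: [-0.1, 0.3, -0.3]
grip_width: 91.7
finger_force: 0.0
scene (np.int64(3), array([196.33, 155.  ])) (np.int64(5), array([195.8, 156. ]))
top (np.int64(64), array([161.75, 173.52])) (np.int64(60), array([161.33, 173.83]))
```

View pics/c8.png

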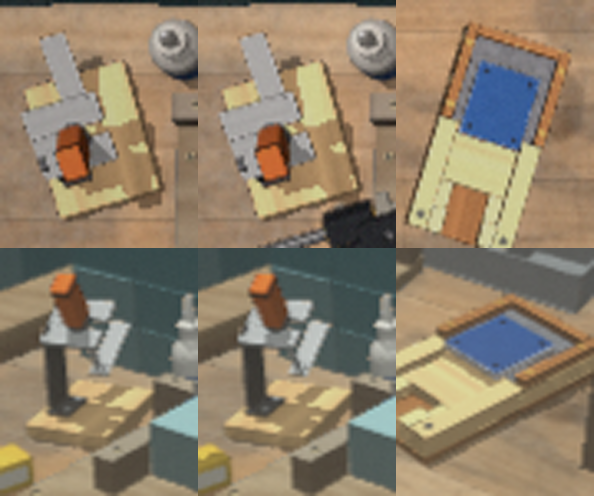

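The lifter hangs as it did at the start, with the handle within half a pixel of its first position (top (161.7,173.5) against (161.3,173.8)). The plate lies flat, blue side up, inside the rails. Handing in.

```bash
python3 -c "
from plant import *
print(close_job())"
```

```text
the job is handed in; nothing more can be done
None
```

The job is handed in at about 22.5 s (the verdict was not shown): the cover plate lies blue side up on the felt inside the rails, and the lifter hangs home in its rest, released.

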